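# Vent and open a bench pressure pot

### The arm

A 6-joint arm with a two-finger parallel gripper is mounted at the origin on the work surface; the furniture and walls round the work are solid. World frame = base frame: x ahead of the robot, y to its left, z up, the work surface at z = 0. Lengths are in m, angles in degrees, forces in N, time in s.
With the tool pointing down it reaches from about 0.3 to 0.75 m from the base axis. Payload 8.5 kg.
Tool frame: the origin (TCP) lies on the centre line of the jaws, within the pads' length; the fingertips stand 17 mm ahead of it and the grasp point (between the pads) lies 2 mm behind it; z points along the fingers, y is the direction in which the jaws open and shut (so a half turn about z gives the same grasp; the last joint's range is limited). The gripper opens to 88 mm and grips with 3 to 60 N. Pads are 18 mm wide; open, the fingers measure 123 mm over their backs; the gripper's body (75 mm by 187 mm) begins 45 mm behind the grasp point.
Start: joints at [-87.107, 21.807, 74.336, -0, 83.858, -12.336], TCP at [0.144, -0.531, 0.256] pointing down, gripper open.
Joint ranges: [-178.18, 178.18], [-50.72, 133.34], [12.68, 142.11], [-81.47, 261.47], [9.98, 163.14], [-165.26, 165.26]. Speed limits (degrees/s): [136.94, 136.94, 180, 180, 180, 180].

### API

Orientations are given as [roll, pitch, yaw] about the fixed x, y, z axes, in that order (R = Rz(yaw) Ry(pitch) Rx(roll)).
In Python, from plant import readout, cams, bot gives the robot as it stands.
- The arm moves only by the tool step_arm, never from a script. Its arguments are lists of equal length, an entry for each row: "dp": the shift along the tool's x, y, z in cm, a list of three; "twist": the turn, a rotation vector about the tool's x, y, z in degrees, a list of three; "jaw": the finger opening in cm, from 0 to 8.81. In form: {"dp": [[dx, dy, dz], ...], "twist": [[wx, wy, wz], ...], "jaw": [jaw, ...]}. A call has exactly 5 rows; each row shifts and turns the commanded pose from where the row before left it, along the tool's axes as they then stand; what a row does not reach is not made up. A row lasts 1/12 s, in which the tool goes at most 41.7 mm and 7.16 degrees, less where a joint would pass 70% of its speed; a pose out of reach is approached as far as the arm can. A call with a gripper value outside its range is refused whole. The fingers move at their own pace and stop on an object; "grip_force" is the grip in N (left out, the last holds). Time passes only in rows, so rows that do not move let the fingers close, or fill a call up. It gives the time, the measured TCP pose, the force and the opening at its end, in the units of the state.
- readout.sense(): the state, without advancing time (a new reading comes with each control period).
- cams.read_camera(name): name is "side" or "top" or "wrist"; returns a dict with "img" (420x560x3 uint8, red, green, blue), "camera_matrix" (3x3 intrinsics, pixels), "extrinsics" (4x4, takes a point from world to camera coordinates). Camera axes: x right, y down, z forward; pixel columns grow to the right and rows downward; lengths in m; the calibration is good to about 2 mm. A picture is of the moment at which its call begins. There is no depth.
- bot.finish_job(): hands the job in, once; it reports no verdict.
The state is a dict: "time": time; "joints": joint angles; "dq": joint speeds; "tau": joint torques, N m; "tcp_pos": TCP position; "eef_rot": TCP orientation; "ft_force": force on the tool from outside, world axes, zero at the start; "torque": the same for the moment, N m; "gripper_width": finger opening in m.
Only numpy, scipy, OpenCV 4.12 (cv2) and the standard library are available. Lean on these libraries where they do the work, as an engineer would, in place of code of your own. Each camera call takes 0.05 s, during which the arm holds its last target.

### The job

Open the pressure pot safely: without pressing, turn its winged cap anticlockwise (seen from above) to the first stop and leave it there, unpressed, for about a second to vent; then push the cap down, turn it on past the stop to the end of its travel and let it spring up. Lift the cap off and set it down (do not drop it) upright, wing on top, in the parts tray, without disturbing the other things.

Things in the scene. Friction and masses are not known exactly. Their poses are not given: they have to be found in the camera images.
- pressure_pot: round aluminium pressure pot, fixed to the bench: foot 124 mm across, shell 112 mm across, 100 mm high to the rim of its steel neck (59 mm outside diameter), with a small round gauge on its -x side (reaching 81 mm from the axis) and a brass stub on its -y side. Origin: centre of its underside, z up.
- cap: loose black cap, 0.1 to 0.16 kg, on the pot's neck: 65 mm disc, a straight upright wing (60 long, 12 thick, 28 mm high) across its top along the cap's x axis, and a steel foot 39 mm across below. Origin: centre of the foot's flat underside; disc top 26 mm, wing top 54 mm above it. Locked on the pot, the origin is on the pot's axis, 90 mm above the pot's underside.
- neck (a point): centre of the neck's rim, 100 mm above the pot's underside, axes as the pot's. Cap angle = turn of the cap's x axis from this x axis, anticlockwise from above (half a turn counts alike). Locked start: 0.02 to 0.15 rad. A tooth stops the cap at 0.47 rad (first stop) unless it is pushed down 5 mm or more (at 8 mm it bottoms); pushed down, it turns on to an end stop at 1.37 rad.
- cap_wing (a point): middle of the wing, 40 mm above the cap's origin; grip across its 12 mm thickness from above. Let up at an angle of 1.12 to 1.37 rad (aim at 1.25), the cap is lifted 5 to 6 mm by the spring below it and comes straight off (16 mm clears the neck). No give below 5.6 N, about 10 N at 6 mm down, more if twisted against the stop: ease the twist first. Turning takes 0.1 to 0.2 N m.
- parts_tray: shallow rectangular pale tray, fixed on the bench right of the pot, 200 mm along its x axis by 300 mm along its y axis, walls 3 mm thick and 23 mm high, floor 3 mm thick. Origin: centre of its underside; its y axis points back towards the robot. Three small things lie in it, in different places; there is room for the cap between them.
- spare_eyepiece: black eyepiece, 32 mm across, 40 mm high, standing loose in the tray; origin: centre of its underside.
- scale_case: wooden case, 34 x 85 x 14 mm (long side its y axis), lying loose in the tray; origin: centre of its underside.
- dust_cap: flat dark grey lens dust cap, 42 mm across, 9 mm high, loose in the tray; origin: centre of its underside.
- objective_case: round case with a black lid, 42 mm across, 53 mm high, standing loose on the bench beyond the pot; origin: centre of its underside.
- cleaner_bottle: small pale bottle with a black cap, 35 mm across, 68 mm high, standing loose on the bench left of the pot; origin: centre of its underside.
- usb_stick: dark blue usb stick, 56 x 18 x 9 mm (long side its x axis), lying loose on the bench beyond the tray and the pot; origin: centre of its underside.
Things that resemble listed ones, but are neither listed nor needed, are in the scene too. What is meant by the cap is not brown, and is the smaller of those in its own colour.

How it is judged (in metres and radians):
On the way, in this order (a step that is already met when the one before it is completed fails the run):
1. the cap is turned to its first stop and rests there unpressed for half a second (angle 0.40 to 0.62 rad, less than 2.5 mm down) (angle between the x axis of cap and the x axis of pressure_pot, either way round between 0.4 and 0.62 rad and z of cap in the frame of pressure_pot between 0.0875 and 0.092 m), for 0.5 s.
2. the cap is pushed down (more than 4 mm) while it turns past the stop (angle over 0.65 rad) (z of cap in the frame of pressure_pot below 0.086 m and angle between the x axis of cap and the x axis of pressure_pot, either way round above 0.65 rad).
3. the cap is let up at the end of its travel and has risen at least 4 mm above its locked height (z of cap in the frame of pressure_pot above 0.094 m and angle between the x axis of cap and the x axis of pressure_pot, either way round above 1 rad).
At the end, for the whole second after the job is handed in: The cap stands on its foot on the floor of the parts tray (origin within 90 mm of the tray's centre along its x, 140 mm along its y, within 3 mm of the floor), upright within 0.1 rad, at rest (x of cap in the frame of parts_tray between -0.09 and 0.09 m and y of cap in the frame of parts_tray between -0.14 and 0.14 m and z of cap in the frame of parts_tray between 0 and 0.006 m and angle between cap's own z axis and vertical below 0.1 rad and linear speed of cap below 0.02 m/s); the robot touches nothing.
It fails at once if the cap is let go more than 15 mm above the tray's floor, away from the pot (contact force between the fingers and cap below 0.02 N and z of cap in the frame of parts_tray above 0.018 m and horizontal distance between cap and pressure_pot above 0.06 m).
It fails at once if a bystander is moved by more than 15 mm (distance of any of spare_eyepiece, scale_case, dust_cap, objective_case, cleaner_bottle, usb_stick from where it was at the start of the episode above 0.015 m).
It also fails if it takes over 48 s, if anything falls off the work surface, if the arm or the gripper's body presses on something with over 40 N, if the wrist force passes 120 N, or if a joint passes its speed limit or range.

## Working session

There is one attempt and no reset: what is moved stays moved. The work goes in short steps, Python scripts to look and compute and a tool call to move; the robot and the scene stay as the last step left them, time stands still between calls to the robot, and variables do not carry over. Pictures are saved under pics/ and viewed, and the job is handed in when it is done.

Besides the shell and the picture viewer there is one more tool, called after "Emit:" as a command line: name --argument value ..., lists and objects as JSON in quotes. step_arm: Moves the arm, as the interface text tells. Its arguments: {"type":"object","properties":{"dp":{"type":"array"},"twist":{"type":"array"},"jaw":{"type":"array"},"grip_force":{"type":"number"}},"required":["dp","twist","jaw"]}

```bash
ls; mkdir -p pics; python3 - <<'E'
from plant import readout,cams,bot
import cv2,numpy as np
print(readout.sense())
for n in ["side","top","wrist"]:
    d=cams.read_camera(n)
    cv2.imwrite(f"pics/{n}0.png",d["img"][:,:,::-1])
    np.savez(f"{n}0.npz",**d)
    print(n,d["camera_matrix"].round(1).tolist(),d["extrinsics"].round(3).tolist())
E
```

```text
pics
{'time': 0.0, 'joints': array([-8.71070426e+01,  2.18403449e+01,  7.43828585e+01,  1.20739443e-03,
        8.38572061e+01, -1.23359774e+01]), 'dq': array([ 0.08190823, -0.09330232,  0.04891095, -0.0281416 , -0.07552687,
       -0.11572636]), 'tau': array([ 1.09896933e-03, -4.37925231e+01, -2.24558240e+01,  7.13525922e-02,
        3.52833176e-02, -1.36751828e-04]), 'tcp_pos': array([ 0.1444603 , -0.53043812,  0.25515495]), 'eef_rot': array([-1.79921703e+02, -1.83515529e-02,  1.52287922e+01]), 'ft_force': array([0.69690203, 0.43620126, 0.67227174]), 'torque': array([ 0.00951858, -0.01643871,  0.02497509]), 'gripper_width': 0.08793911166352207}
side [[454.5, 0.0, 280.5], [0.0, 454.5, 208.6], [0.0, 0.0, 1.0]] [[0.998, 0.064, 0.019, -0.439], [0.04, -0.345, -0.938, 0.097], [-0.053, 0.936, -0.347, 1.217], [0.0, 0.0, 0.0, 1.0]]
top [[431.4, 0.0, 286.3], [0.0, 431.4, 211.8], [0.0, 0.0, 1.0]] [[-0.003, -1.0, 0.004, 0.006], [-0.991, 0.002, -0.135, 0.43], [0.135, -0.004, -0.991, 1.325], [0.0, 0.0, 0.0, 1.0]]
wrist [[345.0, 0.0, 276.7], [0.0, 345.0, 210.9], [0.0, 0.0, 1.0]] [[0.262, -0.965, -0.001, -0.548], [-0.915, -0.249, 0.316, -0.043], [-0.305, -0.082, -0.949, 0.391], [0.0, 0.0, 0.0, 1.0]]
```

View pics/side0.png

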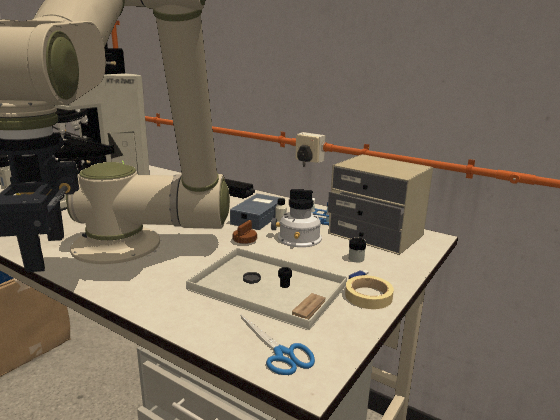

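View pics/top0.png

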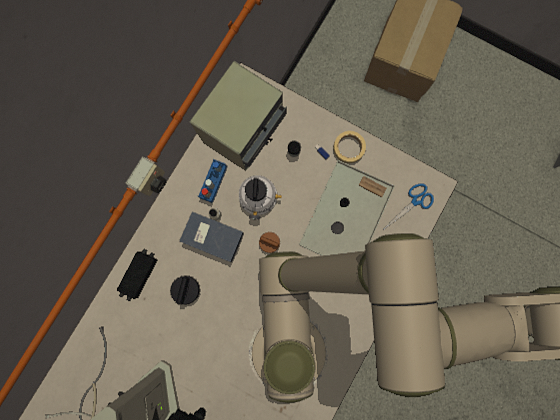

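View pics/wrist0.png

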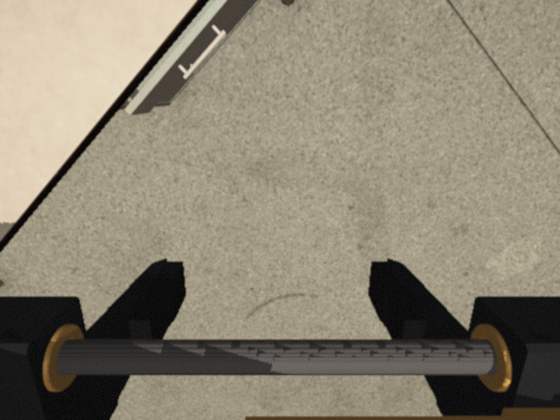

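The cap is on the pot at top (257,190) and side (300,200). The decoys are the brown cap at top (269,242) and a larger black one at (185,290). The tray is around top (345,212). I'll zoom in to measure.

```bash
python3 - <<'E'
import cv2,numpy as np
a=cv2.imread("pics/top0.png"); 
c=cv2.resize(a[150:260,190:400],None,fx=3.8,fy=3.8,interpolation=cv2.INTER_CUBIC); cv2.imwrite("pics/topz.png",c)
a=cv2.imread("pics/side0.png"); 
c=cv2.resize(a[170:330,180:400],None,fx=3.6,fy=3.6,interpolation=cv2.INTER_CUBIC); cv2.imwrite("pics/sidez.png",c)
E
```

```text
(no output)
```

View pics/topz.png

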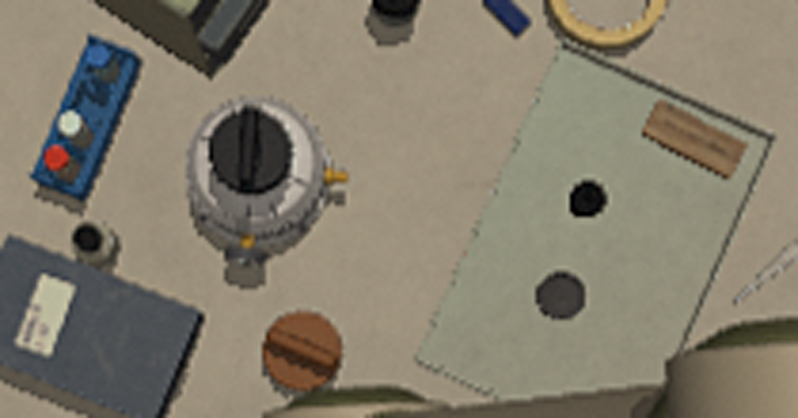

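View pics/sidez.png

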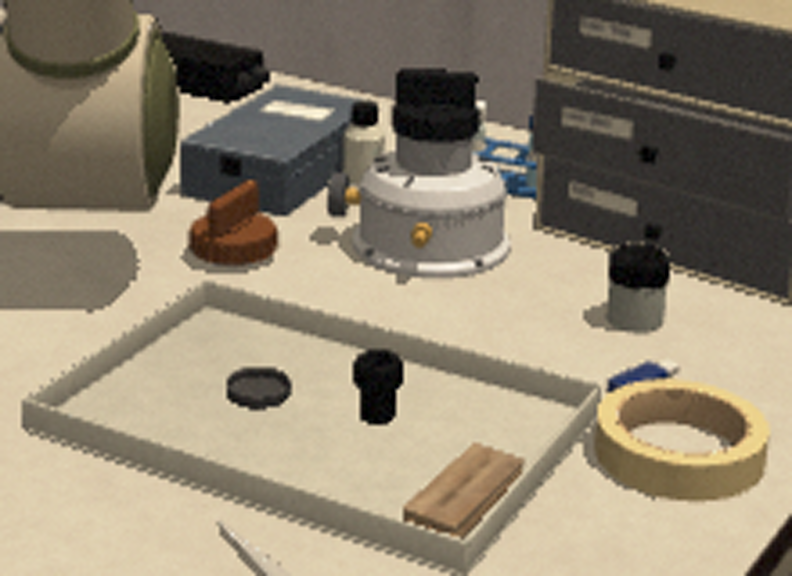

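```bash
cat > h.py <<'E'
import numpy as np,cv2
def ray(d,u,v,z):
    K,E=d["camera_matrix"],d["extrinsics"]
    R,t=E[:3,:3],E[:3,3]
    c=-R.T@t; r=R.T@np.linalg.solve(K,[u,v,1.]); return c+r*(z-c[2])/r[2]
def proj(d,p):
    q=d["extrinsics"][:3,:3]@np.asarray(p,float)+d["extrinsics"][:3,3]; q=d["camera_matrix"]@q; return q[:2]/q[2]
def blobs(m,minA):
    n,l,s,c=cv2.connectedComponentsWithStats(m.astype(np.uint8))
    return [(i,s[i],c[i],l) for i in range(1,n) if s[i][4]>=minA]
E
python3 - <<'E'
import numpy as np,cv2
from h import *
d=dict(np.load("top0.npz")); s=dict(np.load("side0.npz"))
im=d["img"].astype(int)
def show(nm,cond,box,minA,z):
    m=np.zeros(im.shape[:2],bool); x0,y0,x1,y1=box; m[y0:y1,x0:x1]=cond[y0:y1,x0:x1]
    for i,st,c,l in blobs(m,minA):
        rr=cv2.minAreaRect(np.argwhere(l==i)[:,::-1].astype(np.float32))
        print(nm,st,c.round(1),[np.round(q,1) for q in rr],ray(d,c[0],c[1],z).round(4))
mx=im.max(2)
show("capdisc",mx<60,(240,170,275,205),50,.116)
show("dust",mx<90,(325,215,350,240),40,.012)
show("eye",mx<60,(335,190,355,212),30,.043)
R,G,B=im[...,0],im[...,1],im[...,2]
show("case",(R-B>35),(355,170,392,205),40,.017)
show("brass",(R-B>60),(245,170,290,220),4,.06)
# tray corners top of walls z=.023 from zoomed view
for q in [(562,43),(774,137),(417,358)]:
    u,v=190+(q[0]+.5)/3.8-.5,150+(q[1]+.5)/3.8-.5; print("corner",ray(d,u,v,.023).round(4))
# gauge approx
q=(245,272);u,v=190+(q[0]+.5)/3.8-.5,150+(q[1]+.5)/3.8-.5; print("gauge",ray(d,u,v,.06))
# wing profile
print(mx[172:205:1,242:272])
E
```

```text
capdisc [245 178  22  23 372] [255.2 189.8] [array([255. , 190.1]), array([21.8, 20.9]), np.float64(59.0)] [0.4845 0.0965 0.116 ]
dust [331 222  13  12 126] [337.1 227.6] [array([337. , 227.5]), array([11., 12.]), np.float64(90.0)] [ 0.3818 -0.1564  0.012 ]
eye [340 198   9   9  69] [344.  202.2] [array([344., 202.]), array([8., 8.]), np.float64(90.0)] [ 0.4582 -0.1755  0.043 ]
case [359 176  28  21 271] [372.4 186.2] [array([372.3, 185.9]), array([26.4, 10.3]), np.float64(26.6)] [ 0.5139 -0.271   0.017 ]
brass [275 194   7   4  19] [277.8 195.8] [array([278., 196.]), array([5.7, 3.2]), np.float64(18.4)] [0.476  0.0305 0.06  ]
brass [253 212   4   3  10] [254.8 213. ] [array([254.5, 213. ]), array([2., 3.]), np.float64(90.0)] [0.4226 0.1012 0.06  ]
corner [ 0.5954 -0.1604  0.023 ]
corner [ 0.5143 -0.3366  0.023 ]
corner [ 0.33   -0.0361  0.023 ]
gauge [0.39729998 0.10315916 0.06      ]
[[157 158 161 160 158 157 157 160 158 159 158 155 156 157 157 155 151 154
  156 158 159 156 157 159 156 155 157 157 156 157]
 [157 159 157 157 155 157 159 157 158 156 157 156 155 152 157 155 156 155
  
[... 3224 characters left out ...]
 21  22  25  32  31  26
   10  24  81 106 113 117 174 190 186 173 138 114]
 [112 144 167  93 102 110 110 112 101  97  45  21  13   8  16  14   8  31
   82 108 112 114 121 179 192 184 183 174 129 116]
 [109 121 157 152  98 105 108 108 114 116 102 101  85  79  87  74  90 105
  112 118 113 108 124 193 183 178 173 138 114 118]
 [110 109 126 168 156 104 106 110 111 112 117 119 113 114 115 111 114 120
  114 113 109 102 116 184 176 175 148 114 115 117]
 [ 99 112 106 132 162 101 108 107 110 113 112 116 115 104 117 115 115 114
  111  90 108 114 168 180 172 149 117 113 118 115]
 [ 98 116 106 108 123 123 104 109 109 111 111 115 108  77 119 115 115 114
  108  69 103 174 186 175 141 119 112 114 109 111]]
```

```bash
python3 - <<'E'
import numpy as np,cv2
from h import *
d=dict(np.load("top0.npz")); s=dict(np.load("side0.npz"))
a=ray(d,255.6,179,.144);b=ray(d,254.7,196,.144);print("wing",a,b,(a+b)/2,np.degrees(np.arctan2(a[1]-b[1],a[0]-b[0])))
# cap side check: wing top mid in side
for p in [((a+b)/2),[.4845,.0965,.116]]: print(proj(s,p), proj(s,p)-[180,170], (proj(s,p)-[180,170])*3.6)
# cabinet near corner: side zoom (552? ) top edges
for q in [(245,164)]:
  for z in (0,.1,.15,.2,.25): 
    r=ray(d,*q,z); print(z,r.round(3),proj(s,r).round(0))
E
python3 - <<'E'
import cv2
a=cv2.imread("pics/top0.png"); cv2.imwrite("pics/cab.png",cv2.resize(a[55:205,180:310],None,fx=4,fy=4,interpolation=cv2.INTER_CUBIC))
E
```

```text
wing [0.51089396 0.09376321 0.144     ] [0.46087819 0.09602808 0.144     ] [0.48588608 0.09489565 0.144     ] -2.5927638941541513
[300.79293084 189.75757338] [120.79293084  19.75757338] [434.85455101  71.12726416]
[299.94311924 199.32443145] [119.94311924  29.32443145] [431.79522926 105.56795322]
0 [0.592 0.138 0.   ] [336. 234.]
0.1 [0.567 0.129 0.1  ] [329. 202.]
0.15 [0.554 0.124 0.15 ] [326. 185.]
0.2 [0.541 0.12  0.2  ] [322. 168.]
0.25 [0.529 0.115 0.25 ] [319. 150.]
```

View pics/cab.png

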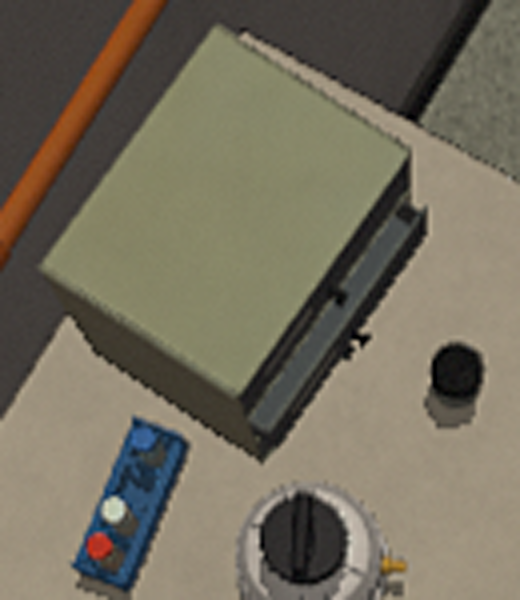

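```bash
python3 - <<'E'
import numpy as np,cv2
from h import *
d=dict(np.load("top0.npz")); s=dict(np.load("side0.npz"))
for q in [(245.5,170),(240,153.5)]:
  for z in (0,.05,.1,.13,.16,.2): 
    r=ray(d,*q,z); print(q,z,r.round(3),proj(s,r).round(0))
a=cv2.imread("pics/side0.png"); cv2.imwrite("pics/cab2.png",cv2.resize(a[140:260,270:440],None,fx=4.5,fy=4.5,interpolation=cv2.INTER_CUBIC))
E
```

```text
(245.5, 170) 0 [0.572 0.137 0.   ] [329. 234.]
(245.5, 170) 0.05 [0.56  0.132 0.05 ] [326. 218.]
(245.5, 170) 0.1 [0.548 0.127 0.1  ] [323. 202.]
(245.5, 170) 0.13 [0.541 0.125 0.13 ] [321. 192.]
(245.5, 170) 0.16 [0.534 0.122 0.16 ] [319. 182.]
(245.5, 170) 0.2 [0.524 0.118 0.2  ] [316. 168.]
(240, 153.5) 0 [0.627 0.155 0.   ] [348. 232.]
(240, 153.5) 0.05 [0.613 0.15  0.05 ] [344. 217.]
(240, 153.5) 0.1 [0.599 0.145 0.1  ] [341. 201.]
(240, 153.5) 0.13 [0.591 0.141 0.13 ] [339. 191.]
(240, 153.5) 0.16 [0.583 0.138 0.16 ] [336. 181.]
(240, 153.5) 0.2 [0.572 0.134 0.2  ] [333. 167.]
```

View pics/cab2.png

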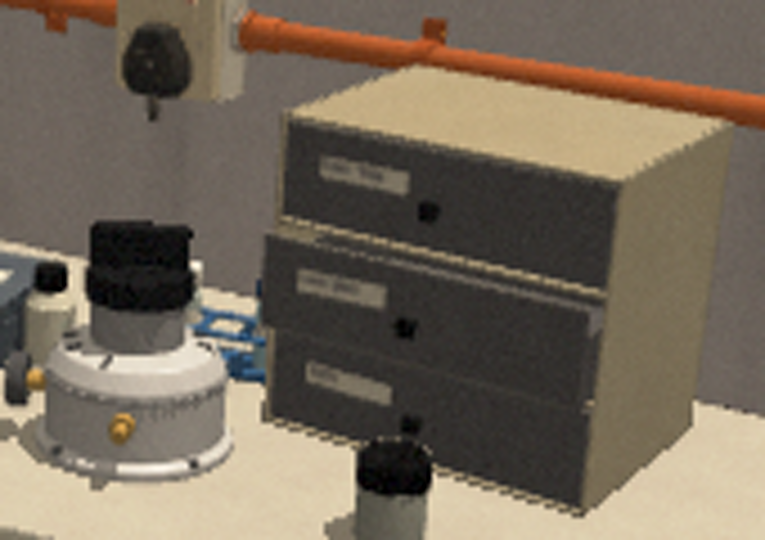

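Emit:
step_arm --dp '[[1.5,-1.5,0],[2.4,-2.5,0],[2.5,-2.6,0],[2.5,-2.6,0],[2.5,-2.6,0]]' --twist '[[0,0,0],[0,0,0],[0,0,0],[0,0,0],[0,0,0]]' --jaw '[5,5,5,5,5]' --grip_force 40

```text
time: 0.57
tcp_pos: [0.2239, -0.3852, 0.2555]
eef_rot: [-180.0, -0.0, 15.2]
ft_force: [0.8, -0.6, 0.7]
gripper_width: 0.0566
```

Emit:
step_arm --dp '[[2.5,-2.6,0],[2.5,-2.6,0],[2.5,-2.6,0],[2.5,-2.6,0],[2.5,-2.6,0]]' --twist '[[0,0,0],[0,0,0],[0,0,0],[0,0,0],[0,0,0]]' --jaw '[5,5,5,5,5]'

```text
time: 0.98
tcp_pos: [0.3103, -0.2269, 0.2557]
eef_rot: [-180.0, -0.0, 15.2]
ft_force: [0.6, -0.8, 0.7]
gripper_width: 0.0498
```

Emit:
step_arm --dp '[[2.5,-2.6,0],[2.5,-2.6,0],[2.5,-2.6,0],[2.5,-2.6,0],[2.5,-2.6,0]]' --twist '[[0,0,0],[0,0,0],[0,0,0],[0,0,0],[0,0,0]]' --jaw '[5,5,5,5,5]'

```text
time: 1.4
tcp_pos: [0.3968, -0.0685, 0.2558]
eef_rot: [180.0, -0.0, 15.2]
ft_force: [0.7, -0.9, 0.5]
gripper_width: 0.0501
```

Emit:
step_arm --dp '[[2.6,-2.7,0],[2.6,-2.7,0],[2.6,-2.7,0],[2.6,-2.7,0],[2.4,-2.7,0]]' --twist '[[0,0,0],[0,0,0],[0,0,0],[0,0,0],[0,0,0]]' --jaw '[5,5,5,5,5]'

```text
time: 1.82
tcp_pos: [0.485, 0.0956, 0.2556]
eef_rot: [180.0, 0.0, 15.3]
ft_force: [1.6, -0.8, 0.3]
gripper_width: 0.05
```

Emit:
step_arm --dp '[[0,0,0],[0,0,0],[0,0,0],[0,0,0],[0,0,0]]' --twist '[[0,0,6],[0,0,6],[0,0,6],[0,0,0],[0,0,0]]' --jaw '[5,5,5,5,5]'

```text
time: 2.23
tcp_pos: [0.4843, 0.0936, 0.2556]
eef_rot: [-180.0, 0.0, -2.6]
ft_force: [-0.6, -0.6, -0.1]
gripper_width: 0.0504
```

```bash
python3 - <<'E'
from plant import readout,cams,bot
import cv2,numpy as np
s=readout.sense();print(s["tcp_pos"],s["eef_rot"],s["joints"].round(1),s["torque"])
d=cams.read_camera("wrist"); cv2.imwrite("pics/wrist1.png",d["img"][:,:,::-1]); np.savez("wrist1.npz",**d)
d=cams.read_camera("top"); cv2.imwrite("pics/top1.png",d["img"][:,:,::-1]); np.savez("top1.npz",**d)
E
```

```text
[0.48434484 0.09357317 0.25563333] [-1.79996837e+02  1.87039096e-02 -2.59132108e+00] [-2.8 16.1 83.   0.  80.9 89.7] [ 0.01860221 -0.01542806  0.01179236]
```

View pics/wrist1.png

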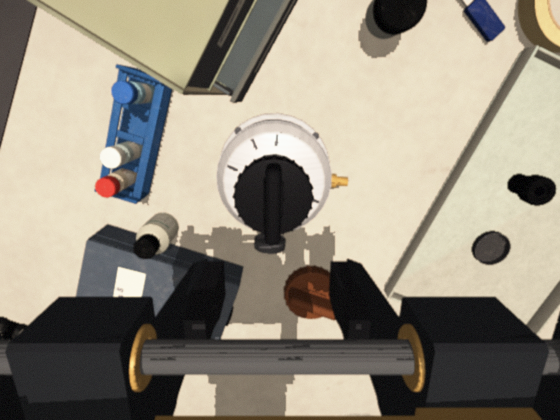

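View pics/top1.png

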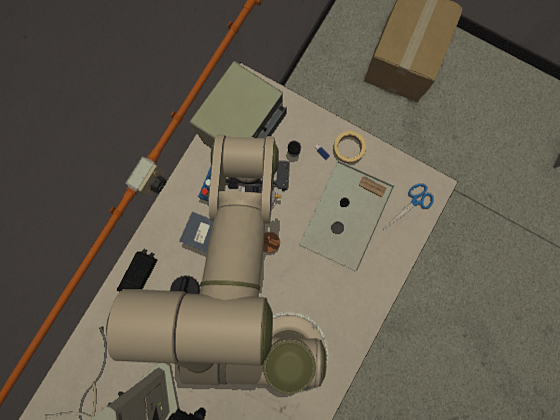

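```bash
python3 - <<'E'
import cv2
a=cv2.imread("pics/wrist1.png"); cv2.imwrite("pics/wz.png",cv2.resize(a[105:260,200:360],None,fx=3.8,fy=3.8,interpolation=cv2.INTER_CUBIC)**1)
b=cv2.resize(a[145:260,225:325],None,fx=5,fy=5,interpolation=cv2.INTER_CUBIC); b=cv2.convertScaleAbs(b,alpha=3.0); cv2.imwrite("pics/wz2.png",b)
a=cv2.imread("pics/top1.png"); cv2.imwrite("pics/tz1.png",cv2.resize(a[150:280,290:400],None,fx=4.5,fy=4.5,interpolation=cv2.INTER_CUBIC))
E
```

```text
(no output)
```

View pics/wz.png

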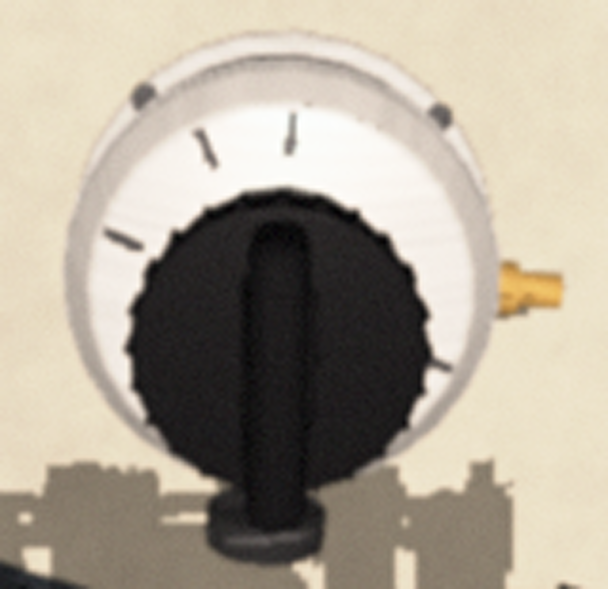

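View pics/wz2.png

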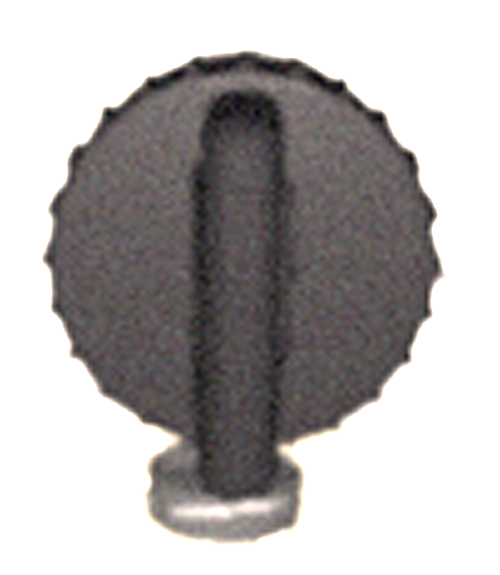

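View pics/tz1.png

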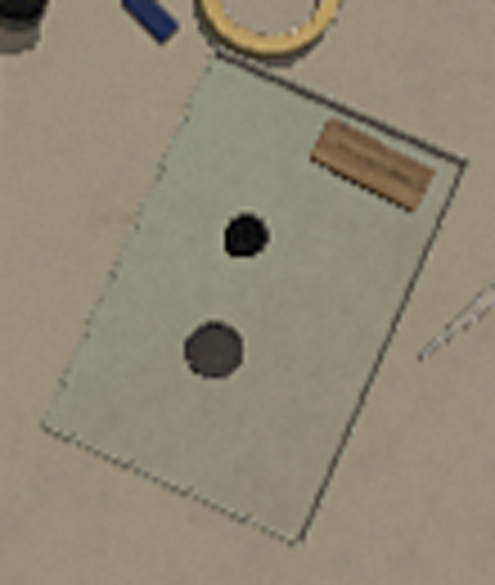

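```bash
python3 - <<'E'
import numpy as np
from h import *
w=dict(np.load("wrist1.npz")); t=dict(np.load("top1.npz"))
a=ray(w,225+242/5,145+105/5,.144);b=ray(w,225+238.5/5,145+490/5,.144)
print(a,b,(a+b)/2,np.linalg.norm(a-b),np.degrees(np.arctan2(a[1]-b[1],a[0]-b[0])))
# disc extents z=.116: left 48 right 440 at row 260
a=ray(w,225+50/5,145+255/5,.116);b=ray(w,225+438/5,145+255/5,.116);print("disc",a,b,(a+b)/2)
c=np.array([.4850,.0950])
for q in [((290,153),(294,115)),((214,166),(198,131)),((141,246),(107,233)),((433,360),(452,369)),((500,292),(560,290))]:
  for z in (.07,.08):
    p=[ray(w,200+x/3.8,105+y/3.8,z)[:2] for x,y in q]
    dd=p[1]-p[0]; print(q,z,[(np.round(i-c,4),np.degrees(np.arctan2(*(i-c)[::-1])).round(1)) for i in p],np.degrees(np.arctan2(dd[1],dd[0])).round(1))
cs=[ray(t,290+x/4.5,150+y/4.5,.023) for x,y in [(218,53),(467,161),(299,545),(43,427)]]
for i in range(4): print("tray",cs[i].round(4),np.linalg.norm(cs[i]-cs[(i+1)%4]).round(4))
print(np.mean(cs,0))
E
```

```text
[0.51974622 0.09535141 0.144     ] [0.46078773 0.09875536 0.144     ] [0.49026697 0.09705339 0.144     ] 0.05905667183771592 -3.3042811336809925
disc [0.49120422 0.12811262 0.116     ] [0.4883403  0.06537567 0.116     ] [0.48977226 0.09674414 0.116     ]
((290, 153), (294, 115)) 0.07 [(array([ 0.0391, -0.0018]), np.float64(-2.7)), (array([ 0.048 , -0.0032]), np.float64(-3.8))] -8.7
((290, 153), (294, 115)) 0.08 [(array([ 0.0405, -0.0019]), np.float64(-2.7)), (array([ 0.049 , -0.0032]), np.float64(-3.7))] -8.7
((214, 166), (198, 131)) 0.07 [(array([0.0369, 0.0164]), np.float64(24.0)), (array([0.0453, 0.0197]), np.float64(23.5))] 21.2
((214, 166), (198, 131)) 0.08 [(array([0.0383, 0.0158]), np.float64(22.4)), (array([0.0464, 0.0189]), np.float64(22.2))] 21.2
((141, 246), (107, 233)) 0.07 [(array([0.0184, 0.0354]), np.float64(62.6)), (array([0.0219, 0.0434]), np.float64(63.2))] 65.9
((141, 246), (107, 233)) 0.08 [(array([0.0204, 0.0342]), np.float64(59.2)), (array([0.0238, 0.0419]), np.float64(60.4))] 65.9
((433, 360), (452, 369)) 0.07 [(array([-0.0138, -0.0352]), np.float64(-111.4)), (array([-0.0164, -0.04  ]), np.float64(-112.3))] -118.5
((433, 360), (452, 369)) 0.08 [(array([-0.0108, -0.0342]), np.float64(-107.5)), (array([-0.0133, -0.0388]), np.float64(-108.9))] -118.5
((500, 292), (560, 290)) 0.07 [(array([ 0.0029, -0.0519]), np.float64(-86.8)), (array([ 0.0027, -0.0666]), np.float64(-87.7))] -90.7
((500, 292), (560, 290)) 0.08 [(array([ 0.0054, -0.0504]), np.float64(-83.9)), (array([ 0.0052, -0.0647]), np.float64(-85.4))] -90.7
tray [ 0.5927 -0.1633  0.023 ] 0.1917
tray [ 0.5139 -0.338   0.023 ] 0.2967
tray [ 0.2451 -0.2124  0.023 ] 0.1938
tray [ 0.3268 -0.0366  0.023 ] 0.2945
[ 0.41962628 -0.18757173  0.023     ]
```

Emit:
step_arm --dp '[[0.4,-0.3,2],[0,0,2.5],[0,0,2.5],[0,0,2],[0,0,0.5]]' --twist '[[0,0,0.6],[0,0,0],[0,0,0],[0,0,0],[0,0,0]]' --jaw '[5,5,5,5,5]'

```text
time: 2.75
tcp_pos: [0.4873, 0.0962, 0.1581]
eef_rot: [180.0, 0.3, -3.3]
ft_force: [0.7, 0.5, -0.4]
gripper_width: 0.0502
```

```bash
python3 - <<'E'
from plant import readout,cams,bot
import cv2,numpy as np
s=readout.sense();print(s["tcp_pos"],s["eef_rot"],s["joints"].round(1),s["torque"],s["ft_force"])
d=cams.read_camera("wrist"); cv2.imwrite("pics/wrist2.png",cv2.convertScaleAbs(d["img"][:,:,::-1],alpha=2.5)); np.savez("wrist2.npz",**d)
d=cams.read_camera("side"); cv2.imwrite("pics/side2.png",cv2.resize(d["img"][100:260,200:420,::-1],None,fx=3.5,fy=3.5)); np.savez("side2.npz",**d)
E
```

```text
[0.48733718 0.09621677 0.15812941] [179.99667846   0.28595665  -3.28396604] [-2.5 22.4 91.4  0.  66.5 90.8] [0.02118277 0.01224807 0.00544228] [ 0.68210246  0.47587137 -0.37025333]
```

View pics/wrist2.png

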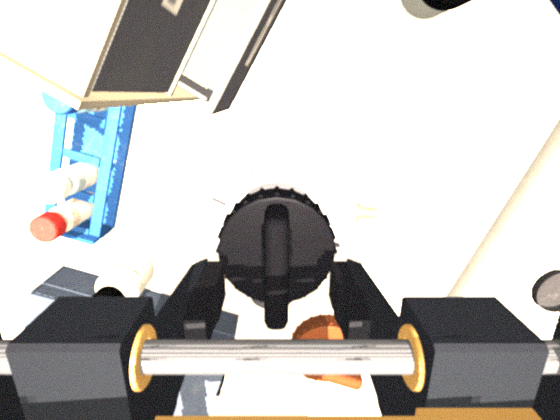

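View pics/side2.png

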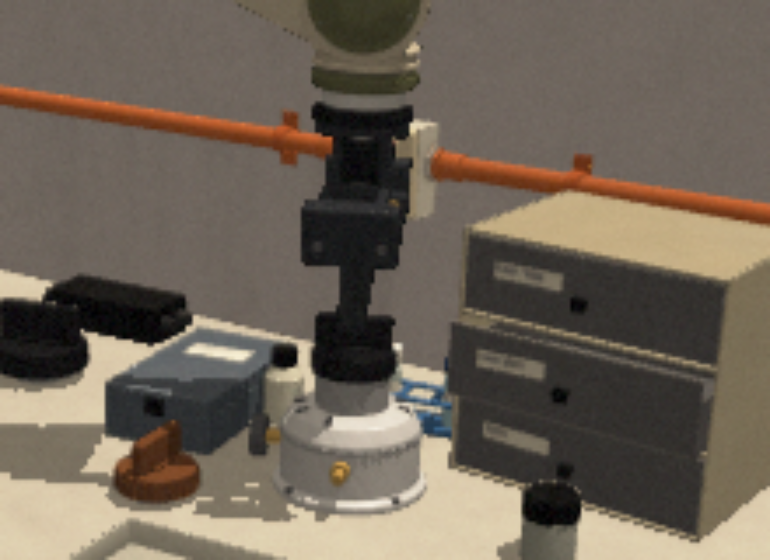

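```bash
python3 - <<'E'
import numpy as np,cv2
from h import *
w=dict(np.load("wrist2.npz"))
im=cv2.convertScaleAbs(w["img"][185:335,215:340,::-1],alpha=3); cv2.imwrite("pics/w2z.png",cv2.resize(im,None,fx=4,fy=4,interpolation=cv2.INTER_CUBIC))
a=ray(w,275.5,207,.144);b=ray(w,276,327,.144);print(a,b,(a+b)/2,np.linalg.norm(a-b))
a=ray(w,218,247,.116);b=ray(w,335,247,.116);print((a+b)/2,a-b)
E
```

```text
[0.52361319 0.09569471 0.144     ] [0.46143661 0.09911247 0.144     ] [0.4925249  0.09740359 0.144     ] 0.06227044426803884
[0.49169024 0.09712576 0.116     ] [0.00366021 0.0632984  0.        ]
```

View pics/w2z.png

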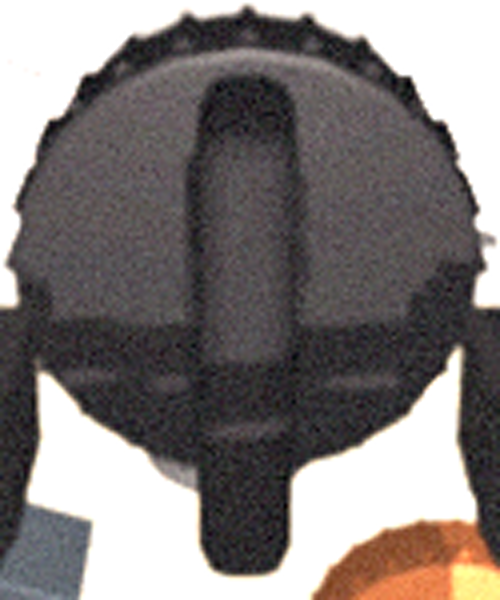

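Emit:
step_arm --dp '[[0.2,-0.1,0.6],[0,0,0.6],[0,0,0.6],[0,0,0.3],[0,0,0]]' --twist '[[0,0,0],[0,0,0],[0,0,0],[0,0,0],[0,0,0]]' --jaw '[5,5,5,5,5]'

```text
time: 3.27
tcp_pos: [0.4904, 0.0972, 0.1392]
eef_rot: [180.0, 0.1, -3.4]
ft_force: [-0.5, 0.3, -0.1]
gripper_width: 0.05
```

Emit:
step_arm --dp '[[0,0,0],[0,0,0],[0,0,0],[0,0,0],[0,0,0]]' --twist '[[0,0,0],[0,0,0],[0,0,0],[0,0,0],[0,0,0]]' --jaw '[1.8,1.8,1.8,1.8,1.8]' --grip_force 10

```text
time: 3.68
tcp_pos: [0.4907, 0.0972, 0.1399]
eef_rot: [180.0, -0.0, -3.4]
ft_force: [0.1, -0.7, -0.9]
gripper_width: 0.0191
```

Emit:
step_arm --dp '[[0,0,0],[0,0,0],[0,0,0],[0,0,0],[0,0,0]]' --twist '[[0,0,0],[0,0,0],[0,0,0],[0,0,0],[0,0,0]]' --jaw '[1.5,1,1,1,1]' --grip_force 10

```text
time: 4.1
tcp_pos: [0.4907, 0.0971, 0.1399]
eef_rot: [180.0, -0.0, -3.4]
ft_force: [-0.1, -2.8, 1.2]
gripper_width: 0.012
```

```bash
cat > st.py <<'E'
from plant import readout
s=readout.sense();print(s["time"],s["tcp_pos"].round(4),s["eef_rot"].round(2),"j",s["joints"].round(1),"T",s["torque"].round(3),"F",s["ft_force"].round(2),s["gripper_width"].round(4))
E
python3 st.py
```

```text
Traceback (most recent call last):
  File "st.py", line 2, in <module>
    s=readout.sense();print(s["time"],s["tcp_pos"].round(4),s["eef_rot"].round(2),"j",s["joints"].round(1),"T",s["torque"].round(3),"F",s["ft_force"].round(2),s["gripper_width"].round(4))
                                                                                                                                                               ^^^^^^^^^^^^^^^^^^^^^^^^
AttributeError: 'float' object has no attribute 'round'
```

Emit:
step_arm --dp '[[0,0.05,0],[0,0,0],[0,0,0],[0,0,0],[0,0,0]]' --twist '[[0,0,0],[0,0,0],[0,0,-2],[0,0,-3],[0,0,-3]]' --jaw '[0.8,0.8,0.8,0.8,0.8]' --grip_force 35

```text
time: 4.52
tcp_pos: [0.4908, 0.097, 0.1399]
eef_rot: [-180.0, -0.0, 4.8]
ft_force: [0.5, 0.3, 2.1]
gripper_width: 0.0118
```

```bash
sed -i 's/s\["gripper_width"\].round(4)/round(s["gripper_width"],4)/' st.py; python3 st.py
```

```text
4.5167 [0.4908 0.097  0.1399] [-1.7997e+02 -4.0000e-02  4.7600e+00] j [-2.4 23.9 92.5  0.  63.6 82.8] T [ 0.179 -0.095 -0.051] F [0.51 0.28 2.1 ] 0.0118
```

Emit:
step_arm --dp '[[0,0,0],[0,0,0],[0,0,0],[0,0,0],[0,0,0]]' --twist '[[0,0,-2],[0,0,-2],[0,0,-2],[0,0,-2],[0,0,-2]]' --jaw '[0.8,0.8,0.8,0.8,0.8]'

```text
time: 4.93
tcp_pos: [0.4908, 0.097, 0.1399]
eef_rot: [-180.0, -0.0, 14.7]
ft_force: [0.8, 1.0, 1.4]
gripper_width: 0.0117
```

```bash
python3 st.py
```

```text
4.9333 [0.4908 0.097  0.1399] [-1.7997e+02 -4.0000e-02  1.4710e+01] j [-2.4 23.9 92.5  0.  63.6 72.8] T [ 0.211 -0.058 -0.021] F [0.75 1.01 1.41] 0.0117
```

Emit:
step_arm --dp '[[0,0,0],[0,0,0],[0,0,0],[0,0,0],[0,0,0]]' --twist '[[0,0,-1],[0,0,-1],[0,0,-1],[0,0,-1],[0,0,0]]' --jaw '[0.8,0.8,0.8,0.8,0.8]'

```text
time: 5.35
tcp_pos: [0.4907, 0.0969, 0.1399]
eef_rot: [-180.0, -0.0, 18.7]
ft_force: [1.2, 1.0, 2.7]
gripper_width: 0.0116
```

```bash
python3 st.py
```

```text
5.35 [0.4907 0.0969 0.1399] [-1.7999e+02 -3.0000e-02  1.8690e+01] j [-2.4 23.9 92.5  0.  63.6 68.9] T [ 0.357 -0.157 -0.014] F [1.19 1.03 2.67] 0.0116
```

Emit:
step_arm --dp '[[0,0,0],[0,0,0],[0,0,0],[0,0,0],[0,0,0]]' --twist '[[0,0,-0.8],[0,0,-0.8],[0,0,-0.8],[0,0,0],[0,0,0]]' --jaw '[0.8,0.8,0.8,0.8,0.8]'

```text
time: 5.77
tcp_pos: [0.4906, 0.0969, 0.1398]
eef_rot: [-180.0, -0.0, 21.0]
ft_force: [1.0, 3.9, 4.3]
gripper_width: 0.0117
```

```bash
python3 st.py; python3 - <<'E'
from plant import cams
import cv2,numpy as np
d=cams.read_camera("wrist"); np.savez("wrist3.npz",**d)
cv2.imwrite("pics/wrist3.png",cv2.resize(cv2.convertScaleAbs(d["img"][170:340,190:360,::-1],alpha=2.5),None,fx=3.4,fy=3.4))
E
```

```text
5.7667 [0.4906 0.0969 0.1398] [-1.7998e+02 -1.0000e-02  2.1020e+01] j [-2.4 23.9 92.5  0.  63.6 66.5] T [ 0.602 -0.037 -0.097] F [1.02 3.92 4.32] 0.0117
```

View pics/wrist3.png

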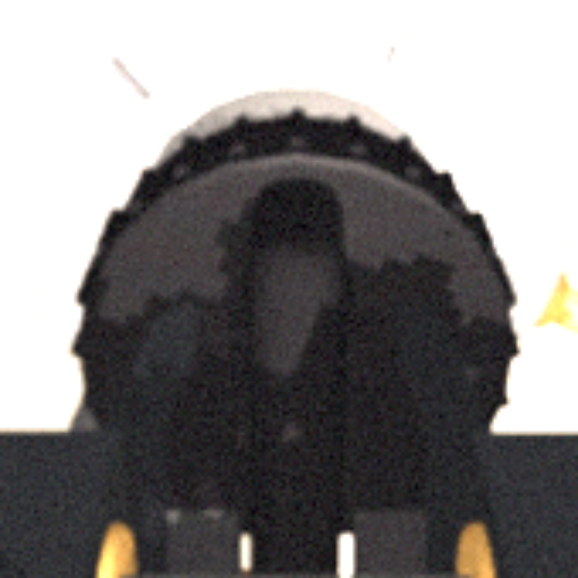

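Emit:
step_arm --dp '[[0,0,-0.03],[0,0,0],[0,0,0],[0,0,0],[0,0,0]]' --twist '[[0,0,-0.7],[0,0,-0.7],[0,0,0],[0,0,0],[0,0,0]]' --jaw '[0.8,0.8,0.8,0.8,0.8]'

```text
time: 6.23
tcp_pos: [0.4903, 0.0971, 0.1398]
eef_rot: [-179.9, 0.0, 22.5]
ft_force: [-0.1, 5.7, 2.4]
gripper_width: 0.0115
```

```bash
python3 st.py
```

```text
6.2333 [0.4903 0.0971 0.1398] [-1.7994e+02  3.0000e-02  2.2460e+01] j [-2.4 23.9 92.5  0.  63.6 65.1] T [ 0.955  0.037 -0.119] F [-0.09  5.66  2.36] 0.0115
```

Emit:
step_arm --dp '[[0,0,0],[0,0,0],[0,0,0],[0,0,0],[0,0,0]]' --twist '[[0,0,-0.7],[0,0,-0.7],[0,0,0],[0,0,0],[0,0,0]]' --jaw '[0.8,0.8,0.8,0.8,0.8]'

```text
time: 6.65
tcp_pos: [0.4903, 0.0972, 0.1399]
eef_rot: [-179.9, 0.0, 23.8]
ft_force: [-0.1, 5.6, 3.7]
gripper_width: 0.0117
```

```bash
python3 st.py; python3 - <<'E'
from plant import cams
import cv2,numpy as np
d=cams.read_camera("wrist"); np.savez("wrist4.npz",**d)
cv2.imwrite("pics/wrist4.png",cv2.resize(cv2.convertScaleAbs(d["img"][170:340,190:360,::-1],alpha=2.5),None,fx=3.4,fy=3.4))
E
```

```text
6.65 [0.4903 0.0972 0.1399] [-1.7992e+02  2.0000e-02  2.3840e+01] j [-2.4 23.9 92.5  0.1 63.7 63.7] T [ 1.088  0.11  -0.35 ] F [-0.12  5.63  3.65] 0.0117
```

View pics/wrist4.png

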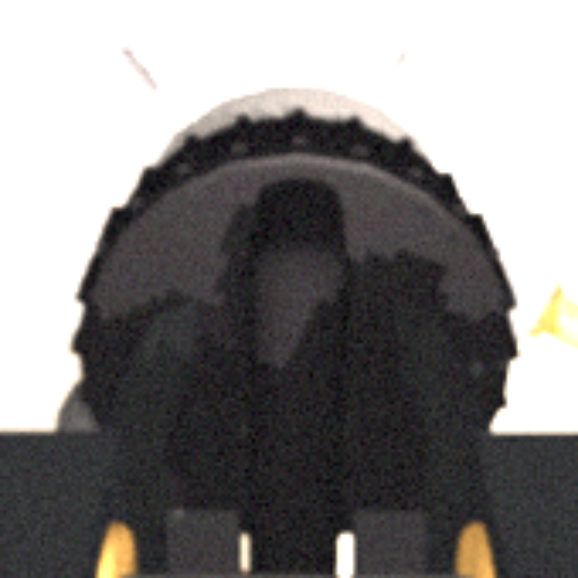

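The stop is felt: the moment jumped to -0.35 N m at tool yaw of about 23°. I'll ease the twist and wait for the vent.

Emit:
step_arm --dp '[[0,0,-0.03],[0,0,0],[0,0,0],[0,0,0],[0,0,0]]' --twist '[[0,0,0.6],[0,0,0.4],[0,0,0],[0,0,0],[0,0,0]]' --jaw '[0.8,0.8,0.8,0.8,0.8]'

```text
time: 7.12
tcp_pos: [0.4902, 0.0972, 0.1399]
eef_rot: [-179.9, 0.0, 22.9]
ft_force: [0.8, 6.2, -1.2]
gripper_width: 0.0116
```

Emit:
step_arm --dp '[[0,0,0],[0,0,0],[0,0,0],[0,0,0],[0,0,0]]' --twist '[[0,0,0],[0,0,0],[0,0,0],[0,0,0],[0,0,0]]' --jaw '[0.8,0.8,0.8,0.8,0.8]'

```text
time: 7.53
tcp_pos: [0.4902, 0.0972, 0.1399]
eef_rot: [-179.9, 0.0, 22.9]
ft_force: [1.0, 5.4, 0.0]
gripper_width: 0.0117
```

Emit:
step_arm --dp '[[0,0,0],[0,0,0],[0,0,0],[0,0,0],[0,0,0]]' --twist '[[0,0,0],[0,0,0],[0,0,0],[0,0,0],[0,0,0]]' --jaw '[0.8,0.8,0.8,0.8,0.8]'

```text
time: 7.95
tcp_pos: [0.4902, 0.0972, 0.1399]
eef_rot: [-179.9, 0.0, 22.9]
ft_force: [0.1, 5.1, -1.1]
gripper_width: 0.0117
```

Emit:
step_arm --dp '[[0,0,0],[0,0,0],[0,0,0],[0,0,0],[0,0,0]]' --twist '[[0,0,0],[0,0,0],[0,0,0],[0,0,0],[0,0,0]]' --jaw '[0.8,0.8,0.8,0.8,0.8]'

```text
time: 8.37
tcp_pos: [0.4902, 0.0972, 0.1399]
eef_rot: [-179.9, 0.0, 22.9]
ft_force: [0.7, 6.5, -0.2]
gripper_width: 0.0116
```

```bash
python3 st.py
```

```text
8.3667 [0.4902 0.0972 0.1399] [-1.7992e+02  4.0000e-02  2.2860e+01] j [-2.4 23.9 92.5  0.1 63.7 64.7] T [ 1.128 -0.012 -0.156] F [ 0.7   6.55 -0.24] 0.0116
```

Emit:
step_arm --dp '[[0.02,-0.05,0],[0,0,0],[0,0,0.2],[0,0,0.2],[0,0,0.2]]' --twist '[[0,0,0.8],[0,0,0],[0,0,0],[0,0,0],[0,0,0]]' --jaw '[0.8,0.8,0.8,0.8,0.8]' --grip_force 55

```text
time: 8.78
tcp_pos: [0.4905, 0.0972, 0.1347]
eef_rot: [180.0, 0.0, 22.1]
ft_force: [-2.2, 2.2, 7.7]
gripper_width: 0.0117
```

Emit:
step_arm --dp '[[0,0,0.1],[0,0,0],[0,0,0],[0,0,0],[0,0,0]]' --twist '[[0,0,0],[0,0,0],[0,0,0],[0,0,0],[0,0,0]]' --jaw '[0.8,0.8,0.8,0.8,0.8]'

```text
time: 9.2
tcp_pos: [0.4905, 0.0972, 0.1339]
eef_rot: [180.0, -0.0, 22.1]
ft_force: [-1.9, 3.9, 7.4]
gripper_width: 0.0117
```

```bash
python3 st.py; python3 - <<'E'
from plant import cams
import cv2,numpy as np
d=cams.read_camera("side"); np.savez("side4.npz",**d)
cv2.imwrite("pics/side4.png",cv2.resize(d["img"][150:260,240:380,::-1],None,fx=5,fy=5,interpolation=cv2.INTER_CUBIC))
E
```

```text
9.2 [0.4905 0.0972 0.1339] [179.98  -0.    22.06] j [-2.4 24.4 92.9 -0.  62.7 65.6] T [ 0.54   0.531 -0.065] F [-1.9   3.86  7.4 ] 0.0117
```

View pics/side4.png

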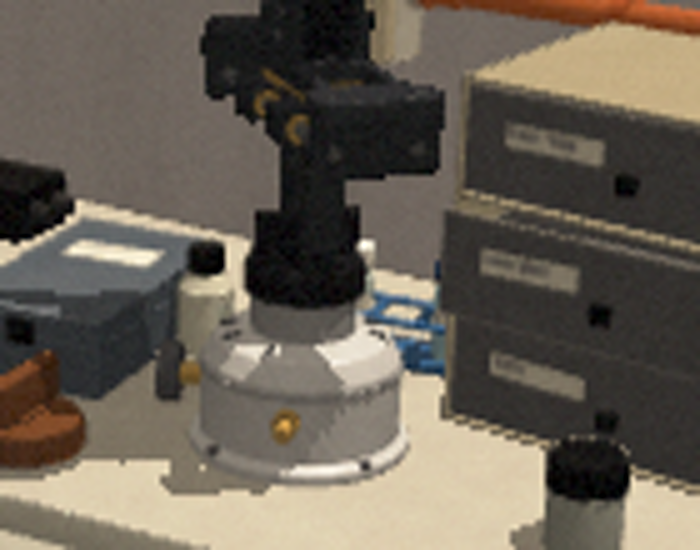

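Emit:
step_arm --dp '[[0,0,0.12],[0,0,0],[0,0,0],[0,0,0],[0,0,0]]' --twist '[[0,0,0],[0,0,-1],[0,0,-2],[0,0,-2],[0,0,-2]]' --jaw '[0.8,0.8,0.8,0.8,0.8]'

```text
time: 9.67
tcp_pos: [0.4911, 0.0969, 0.133]
eef_rot: [179.9, -0.1, 29.2]
ft_force: [0.0, 1.7, 9.4]
gripper_width: 0.0116
```

```bash
python3 st.py; python3 - <<'E'
from plant import cams
import cv2,numpy as np
d=cams.read_camera("side"); np.savez("side5.npz",**d)
# dark-run along neck column in old/new side images
for f in ("side0","side2","side4","side5"):
    im=np.load(f+".npz")["img"].max(2).astype(int); print(f,[im[196:218,c].tolist() for c in (299,)])
E
```

```text
9.6667 [0.4911 0.0969 0.133 ] [ 1.7991e+02 -7.0000e-02  2.9160e+01] j [-2.4 24.4 93.  -0.  62.5 58.5] T [ 0.273  0.168 -0.04 ] F [0.02 1.74 9.42] 0.0116
side0 [[19, 21, 20, 28, 22, 25, 30, 29, 17, 3, 18, 10, 14, 54, 83, 86, 93, 86, 90, 91, 89, 86]]
side2 [[12, 20, 15, 27, 24, 25, 20, 18, 16, 15, 22, 22, 20, 49, 85, 89, 87, 87, 92, 92, 89, 90]]
side4 [[17, 16, 20, 12, 7, 18, 18, 8, 30, 26, 22, 22, 22, 16, 15, 30, 86, 91, 87, 91, 89, 87]]
side5 [[17, 20, 15, 14, 17, 23, 14, 18, 18, 28, 23, 15, 19, 14, 19, 16, 82, 90, 88, 92, 93, 86]]
```

Emit:
step_arm --dp '[[0,0,0],[0,0,0],[0,0,0],[0,0,0],[0,0,0]]' --twist '[[0,0,-2],[0,0,-2],[0,0,-2],[0,0,-2],[0,0,-2]]' --jaw '[0.8,0.8,0.8,0.8,0.8]'

```text
time: 10.13
tcp_pos: [0.491, 0.097, 0.1329]
eef_rot: [179.9, -0.0, 39.2]
ft_force: [-2.1, 2.4, 7.7]
gripper_width: 0.0114
```

```bash
python3 st.py; python3 - <<'E'
from plant import cams
import cv2,numpy as np
d=cams.read_camera("wrist"); np.savez("wrist5.npz",**d)
cv2.imwrite("pics/wrist5.png",cv2.resize(cv2.convertScaleAbs(d["img"][170:340,190:360,::-1],alpha=2),None,fx=3.4,fy=3.4))
E
```

```text
10.1333 [0.491  0.097  0.1329] [ 1.7992e+02 -5.0000e-02  3.9150e+01] j [-2.4 24.4 93.  -0.  62.5 48.5] T [ 0.396  0.27  -0.043] F [-2.13  2.45  7.69] 0.0114
```

View pics/wrist5.png

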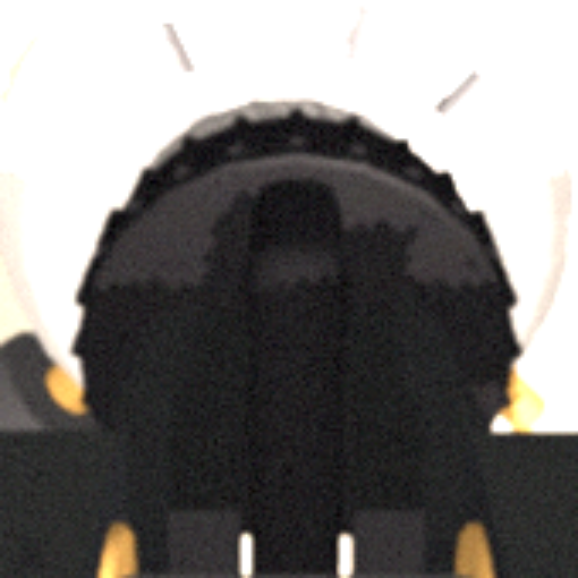

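Emit:
step_arm --dp '[[0,0,0],[0,0,0],[0,0,0],[0,0,0],[0,0,0]]' --twist '[[0,0,-2.5],[0,0,-2.5],[0,0,-2.5],[0,0,-2.5],[0,0,-2.5]]' --jaw '[0.8,0.8,0.8,0.8,0.8]'

```text
time: 10.6
tcp_pos: [0.4904, 0.0972, 0.1328]
eef_rot: [180.0, 0.0, 51.7]
ft_force: [-3.4, 3.0, 9.3]
gripper_width: 0.0115
```

Emit:
step_arm --dp '[[0,0,0],[0,0,0],[0,0,0],[0,0,0],[0,0,0]]' --twist '[[0,0,-2.5],[0,0,-2.5],[0,0,-2.5],[0,0,-2.5],[0,0,-2]]' --jaw '[0.8,0.8,0.8,0.8,0.8]'

```text
time: 11.02
tcp_pos: [0.4899, 0.0975, 0.1326]
eef_rot: [-179.9, 0.0, 63.7]
ft_force: [-5.3, 4.3, 9.2]
gripper_width: 0.0117
```

```bash
python3 st.py; python3 - <<'E'
from plant import cams
import cv2,numpy as np
d=cams.read_camera("wrist"); np.savez("wrist6.npz",**d)
cv2.imwrite("pics/wrist6.png",cv2.resize(cv2.convertScaleAbs(d["img"][170:340,190:360,::-1],alpha=2),None,fx=3.4,fy=3.4))
E
```

```text
11.0167 [0.4899 0.0975 0.1326] [-1.7993e+02  2.0000e-02  6.3680e+01] j [-2.4 24.4 93.1  0.  62.6 24. ] T [ 0.689  0.881 -0.13 ] F [-5.26  4.29  9.18] 0.0117
```

View pics/wrist6.png

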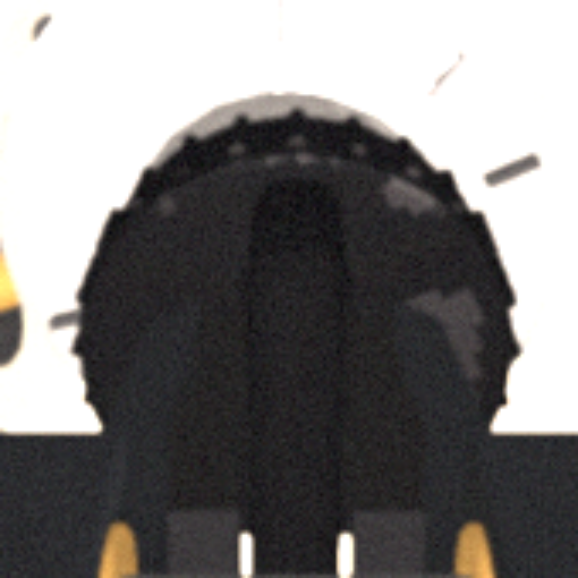

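Emit:
step_arm --dp '[[0.02,-0.05,0],[0,0,0],[0,0,-0.2],[0,0,-0.2],[0,0,-0.2]]' --twist '[[0,0,-2],[0,0,-2],[0,0,0],[0,0,0],[0,0,0]]' --jaw '[0.8,0.8,0.8,0.8,0.8]'

```text
time: 11.48
tcp_pos: [0.4898, 0.0976, 0.1383]
eef_rot: [-179.9, 0.0, 67.6]
ft_force: [-2.4, 2.1, 3.9]
gripper_width: 0.0116
```

```bash
python3 st.py
```

```text
11.4833 [0.4898 0.0976 0.1383] [-1.7995e+02  3.0000e-02  6.7560e+01] j [-2.3 24.  92.7 -0.  63.4 20.1] T [0.42  0.464 0.078] F [-2.38  2.1   3.9 ] 0.0116
```

Emit:
step_arm --dp '[[0,0,-0.2],[0,0,-0.2],[0,0,-0.2],[0,0,0],[0,0,0]]' --twist '[[0,0,0],[0,0,0],[0,0,0],[0,0,0],[0,0,0]]' --jaw '[0.8,0.8,0.8,0.8,0.8]'

```text
time: 11.9
tcp_pos: [0.49, 0.0977, 0.1441]
eef_rot: [-180.0, 0.0, 67.5]
ft_force: [-3.9, 1.6, 2.4]
gripper_width: 0.0115
```

```bash
python3 st.py
```

```text
11.9 [0.49   0.0977 0.1441] [-1.7996e+02  2.0000e-02  6.7530e+01] j [-2.3 23.6 92.2 -0.  64.3 20.1] T [ 0.351  0.755 -0.02 ] F [-3.87  1.63  2.38] 0.0115
```

Emit:
step_arm --dp '[[0,0,-0.2],[0,0,-0.2],[0,0,0],[0,0,0],[0,0,0]]' --twist '[[0,0,0],[0,0,0],[0,0,0],[0,0,0],[0,0,0]]' --jaw '[0.8,0.8,0.8,0.8,0.8]'

```text
time: 12.32
tcp_pos: [0.4902, 0.0977, 0.1482]
eef_rot: [-180.0, -0.0, 67.5]
ft_force: [-4.4, 2.4, 0.6]
gripper_width: 0.0114
```

Emit:
step_arm --dp '[[0,0,-0.4],[0,0,-0.5],[0,0,-0.5],[0,0,-0.5],[0,0,0]]' --twist '[[0,0,0],[0,0,0],[0,0,0],[0,0,0],[0,0,0]]' --jaw '[0.8,0.8,0.8,0.8,0.8]'

```text
time: 12.73
tcp_pos: [0.491, 0.0975, 0.1685]
eef_rot: [179.8, -0.0, 67.5]
ft_force: [-0.5, 0.5, -0.5]
gripper_width: 0.0117
```

```bash
python3 st.py; python3 - <<'E'
from plant import cams
import cv2,numpy as np
d=cams.read_camera("side"); np.savez("side6.npz",**d)
cv2.imwrite("pics/side6.png",cv2.resize(d["img"][150:260,240:380,::-1],None,fx=5,fy=5,interpolation=cv2.INTER_CUBIC))
E
```

```text
12.7333 [0.491  0.0975 0.1685] [ 1.7984e+02 -5.0000e-02  6.7530e+01] j [-2.3 21.8 90.3 -0.  67.8 20.1] T [-0.004 -0.122 -0.005] F [-0.55  0.49 -0.49] 0.0117
```

View pics/side6.png

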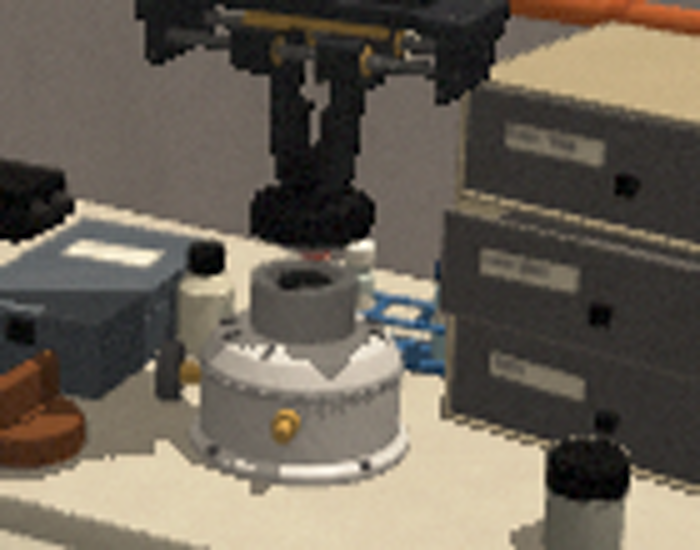

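Emit:
step_arm --dp '[[0,0,-1],[0,0,-1],[-1,0.2,0],[-2,0.3,0],[-3,0.5,0]]' --twist '[[0,0,0],[0,0,0],[0,0,0],[0,0,0],[0,0,0]]' --jaw '[0.8,0.8,0.8,0.8,0.8]'

```text
time: 13.2
tcp_pos: [0.4762, 0.0384, 0.1867]
eef_rot: [180.0, -0.0, 67.7]
ft_force: [0.7, -0.4, -0.3]
gripper_width: 0.0116
```

Emit:
step_arm --dp '[[-3,0.5,0],[-3,0.5,0],[-3,0.5,0],[-3,0.5,0],[-3,0.5,0]]' --twist '[[0,0,0],[0,0,0],[0,0,0],[0,0,0],[0,0,0]]' --jaw '[0.8,0.8,0.8,0.8,0.8]'

```text
time: 13.62
tcp_pos: [0.4412, -0.1116, 0.1867]
eef_rot: [-180.0, 0.0, 67.5]
ft_force: [0.9, 0.6, -1.9]
gripper_width: 0.0117
```

Emit:
step_arm --dp '[[-3,0.5,0],[-3,0.5,0],[-3,0.5,0],[-2.5,0.4,0],[-1.5,0.2,0]]' --twist '[[0,0,0],[0,0,0],[0,0,0],[0,0,0],[0,0,0]]' --jaw '[0.8,0.8,0.8,0.8,0.8]'

```text
time: 14.03
tcp_pos: [0.4108, -0.2407, 0.1866]
eef_rot: [-180.0, 0.0, 67.4]
ft_force: [0.7, -1.1, -1.4]
gripper_width: 0.0116
```

```bash
python3 st.py; python3 - <<'E'
from plant import cams
import cv2,numpy as np
for n in ("side","wrist","top"):
    d=cams.read_camera(n); np.savez(n+"7.npz",**d); cv2.imwrite(f"pics/{n}7.png",d["img"][:,:,::-1])
E
```

```text
14.0333 [ 0.4108 -0.2407  0.1866] [-1.7999e+02  3.0000e-02  6.7410e+01] j [-44.6  18.4  92.3  -0.   69.3 -22. ] T [-0.019 -0.062 -0.009] F [ 0.68 -1.12 -1.37] 0.0116
```

View pics/side7.png

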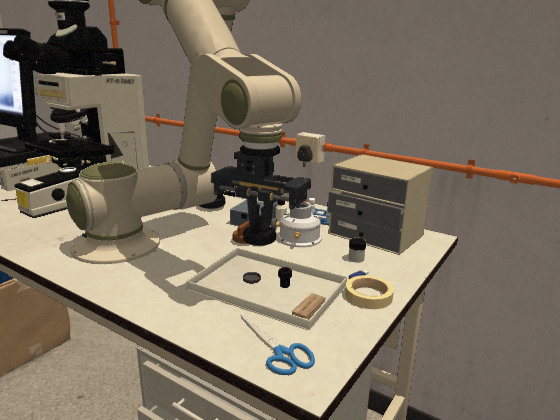

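View pics/wrist7.png

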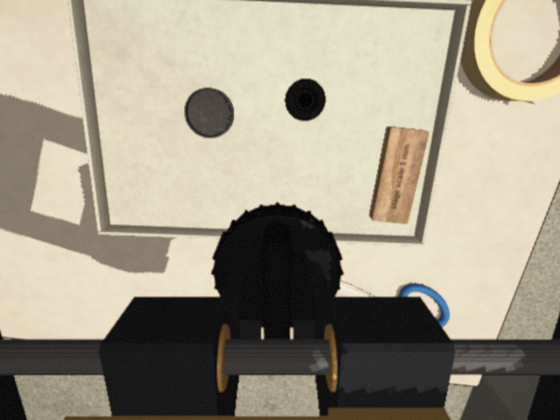

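```bash
python3 - <<'E'
import numpy as np
from h import *
w=dict(np.load("wrist7.npz")); s=dict(np.load("side7.npz"))
for n,u,v,z in [("dust",209,113,.012),("eye",305,99,.043),("case near end",391,222,.017),("case nearL",371,218,.017),("wall bl",103,234,.023),("wall br",421,242,.023),("wall far l",75,2,.023)]:
    p=ray(w,u,v,z); print(n,p.round(4),np.linalg.norm(p[:2]-[.4108,-.2407]).round(4))
a=ray(w,103,234,.023)[:2];b=ray(w,421,242,.023)[:2]; t=(b-a)/np.linalg.norm(b-a); q=np.array([.4108,-.2407])-a; print(np.linalg.norm(b-a),q@t,q[0]*t[1]-q[1]*t[0])
print("target in wrist",proj(w,[.4108,-.2407,.003]),"side",proj(s,[.4108,-.2407,.003]))
E
```

```text
dust [ 0.3839 -0.1559  0.012 ] 0.089
eye [ 0.4609 -0.1755  0.043 ] 0.0823
case near end [ 0.4969 -0.3078  0.017 ] 0.1091
case nearL [ 0.4811 -0.2969  0.017 ] 0.09
wall bl [ 0.2494 -0.2146  0.023 ] 0.1635
wall br [ 0.5157 -0.3345  0.023 ] 0.1407
wall far l [ 0.3293 -0.0464  0.023 ] 0.2107
0.29205332237873854 0.1579238516970502 -0.04247527429599844
target in wrist [276.8521825  187.99857919] side [259.74046421 299.66847842]
```

Emit:
step_arm --dp '[[1,0,1],[0,0,2.5],[0,0,3],[0,0,3],[0,0,1.5]]' --twist '[[0,0,0],[0,0,0],[0,0,0],[0,0,0],[0,0,0]]' --jaw '[0.8,0.8,0.8,0.8,0.8]'

```text
time: 14.6
tcp_pos: [0.4149, -0.2267, 0.0744]
eef_rot: [-179.8, -0.1, 67.6]
ft_force: [-0.5, 0.1, -2.2]
gripper_width: 0.0115
```

Emit:
step_arm --dp '[[0,0,0.5],[0,0,0.5],[0,0,0.4],[0,0,0.2],[0,0,0]]' --twist '[[0,0,0],[0,0,0],[0,0,0],[0,0,0],[0,0,0]]' --jaw '[0.8,0.8,0.8,0.8,0.8]'

```text
time: 15.02
tcp_pos: [0.4161, -0.2287, 0.0615]
eef_rot: [179.9, 0.0, 67.5]
ft_force: [0.5, -0.0, -0.6]
gripper_width: 0.0117
```

```bash
python3 st.py; python3 - <<'E'
from plant import cams
import cv2,numpy as np
for n in ("side",):
    d=cams.read_camera(n); np.savez(n+"8.npz",**d); cv2.imwrite(f"pics/{n}8.png",cv2.resize(d["img"][210:340,180:350,::-1],None,fx=4.5,fy=4.5,interpolation=cv2.INTER_CUBIC))
E
```

```text
15.0167 [ 0.4161 -0.2287  0.0615] [1.7995e+02 2.0000e-02 6.7540e+01] j [-43.1  28.9 101.5   0.   49.5 -20.7] T [-0.036 -0.036 -0.015] F [ 0.5  -0.03 -0.6 ] 0.0117
```

View pics/side8.png

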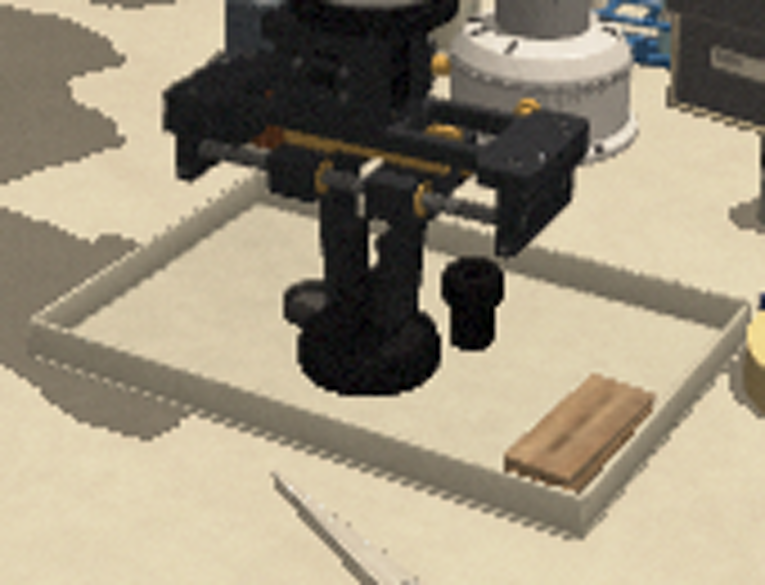

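Emit:
step_arm --dp '[[0,0,0.3],[0,0,0.2],[0,0,0.1],[0,0,0.1],[0,0,0]]' --twist '[[0,0,0],[0,0,0],[0,0,0],[0,0,0],[0,0,0]]' --jaw '[0.8,0.8,0.8,0.8,0.8]'

```text
time: 15.48
tcp_pos: [0.4158, -0.2286, 0.054]
eef_rot: [-180.0, -0.0, 67.5]
ft_force: [0.5, 0.9, -1.4]
gripper_width: 0.0114
```

Emit:
step_arm --dp '[[0,0,0.05],[0,0,0],[0,0,0.05],[0,0,0],[0,0,0]]' --twist '[[0,0,0],[0,0,0],[0,0,0],[0,0,0],[0,0,0]]' --jaw '[0.8,0.8,0.8,0.8,0.8]'

```text
time: 15.9
tcp_pos: [0.4159, -0.2287, 0.0533]
eef_rot: [180.0, 0.0, 67.5]
ft_force: [-0.4, 0.0, 1.3]
gripper_width: 0.0119
```

```bash
python3 st.py
```

```text
15.9 [ 0.4159 -0.2287  0.0533] [1.7998e+02 1.0000e-02 6.7530e+01] j [-43.1  29.7 102.    0.   48.3 -20.7] T [-0.051  0.03   0.035] F [-0.42  0.04  1.34] 0.0119
```

Emit:
step_arm --dp '[[0,0,0.05],[0,0,0],[0,0,0],[0,0,0],[0,0,0]]' --twist '[[0,0,0],[0,0,0],[0,0,0],[0,0,0],[0,0,0]]' --jaw '[0.8,0.8,0.8,0.8,0.8]' --grip_force 15

```text
time: 16.32
tcp_pos: [0.4159, -0.2287, 0.0532]
eef_rot: [180.0, 0.0, 67.5]
ft_force: [-1.3, 0.6, 7.7]
gripper_width: 0.0121
```

```bash
python3 st.py
```

```text
16.3167 [ 0.4159 -0.2287  0.0532] [1.7996e+02 2.0000e-02 6.7530e+01] j [-43.1  29.7 102.   -0.   48.3 -20.7] T [0.206 0.169 0.008] F [-1.27  0.63  7.71] 0.0121
```

The foot is on the tray floor (7.7 N). Now I'll release slowly.

Emit:
step_arm --dp '[[0,0,0],[0,0,0],[0,0,0],[0,0,0],[0,0,0]]' --twist '[[0,0,0],[0,0,0],[0,0,0],[0,0,0],[0,0,0]]' --jaw '[1.4,1.8,2.4,3.2,3.6]'

```text
time: 16.73
tcp_pos: [0.4158, -0.2287, 0.0526]
eef_rot: [-180.0, -0.0, 67.5]
ft_force: [-0.3, -0.1, -0.2]
gripper_width: 0.0349
```

Emit:
step_arm --dp '[[0,0,0],[0,0,-0.5],[0,0,-1.5],[0,0,-2.5],[0,0,-3]]' --twist '[[0,0,0],[0,0,0],[0,0,0],[0,0,0],[0,0,0]]' --jaw '[3.6,3.6,3.6,3.6,3.6]'

```text
time: 17.15
tcp_pos: [0.4153, -0.2282, 0.1279]
eef_rot: [-179.8, -0.1, 67.5]
ft_force: [-0.1, -0.8, 0.2]
gripper_width: 0.0357
```

Emit:
step_arm --dp '[[0,0,-3],[0,0,-3],[-1,0,-2],[0,0,0],[0,0,0]]' --twist '[[0,0,0],[0,0,0],[0,0,0],[0,0,0],[0,0,0]]' --jaw '[3.6,3.6,3.6,3.6,3.6]'

```text
time: 17.57
tcp_pos: [0.412, -0.2381, 0.2082]
eef_rot: [179.9, 0.0, 67.5]
ft_force: [-0.1, 0.4, 0.1]
gripper_width: 0.0359
```

```bash
python3 st.py; python3 - <<'E'
from plant import cams
import cv2,numpy as np
d=cams.read_camera("wrist"); np.savez("wrist9.npz",**d); cv2.imwrite("pics/wrist9.png",d["img"][:,:,::-1])
d=cams.read_camera("side"); np.savez("side9.npz",**d); cv2.imwrite("pics/side9.png",cv2.resize(d["img"][170:340,180:390,::-1],None,fx=3.5,fy=3.5,interpolation=cv2.INTER_CUBIC))
E
```

```text
17.5667 [ 0.412  -0.2381  0.2082] [1.799e+02 4.000e-02 6.749e+01] j [-44.3  16.9  90.4   0.   72.6 -21.8] T [-0.05  -0.015  0.021] F [-0.1   0.37  0.07] 0.0359
```

View pics/side9.png

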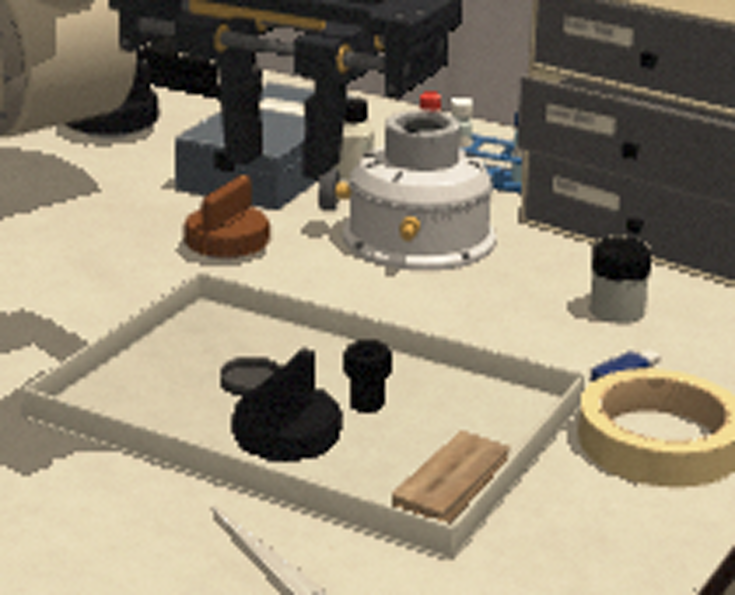

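View pics/wrist9.png

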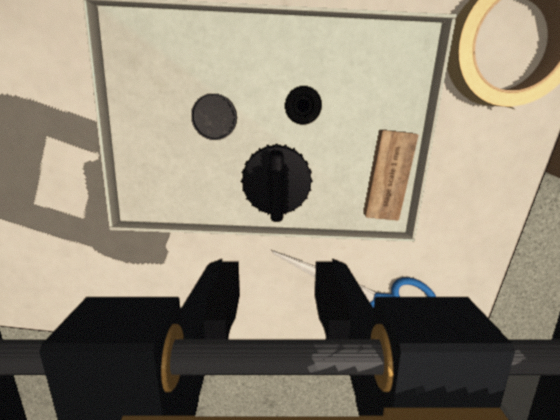

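The cap stands upright in the tray, wing on top, at wrist pixel (277,180). The dust cap, eyepiece and case are still in place and the gripper is clear. I'm handing the job in.

```bash
python3 - <<'E'
from plant import bot
print(bot.finish_job())
E
```

```text
the job is handed in; nothing more can be done
None
```

I opened the pot as asked, and the cap now stands upright in the parts tray, wing on top. I handed the job in at about 17.7 s; no verdict is reported.

- **Vent:** I turned the cap unpressed to the first stop. The moment jumped to -0.35 N m at a tool yaw of about 23°. I eased the twist and held there about 1.3 s; vertical force stayed within about ±1 N during the hold.
- **Unlock:** I pushed down about 7 mm (7–9 N) and turned on to a tool yaw of 67.5°, roughly 1.25 rad. I stopped there, short of the end stop at 1.37 rad. The cap then came up and off with no resistance.
- **Set down:** I lowered it until the foot met the tray floor (7.7 N), opened the jaws slowly and backed off. The final wrist and side views show it upright and clear of the walls. The dust cap, eyepiece and case had not visibly moved, and the robot touched nothing.

**Disagreements and limits:**
- **Pot position:** the top camera put the pot about 5 mm nearer the robot than the wrist camera did. I used the wrist view, and the grip confirmed it.
- **Side load:** forces up to about 7 N showed while turning, from a small axis offset; I eased them.
- **Cap angle:** I inferred it from the felt stop and the tool yaw, not measured it independently.
- **Other bystanders:** I did not measure the objective case, cleaner bottle or USB stick again; they looked unmoved in the last side view.

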